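# Stand a fired plaque up on the glazing rack

## Task

Stand the fired clay plaque up on the rack: slide it along the two rails up to the uprights and tip it up by its free edge, so that it stands on its other edge on the narrow sloped ledge, foot pushed fully home into the corner, roughly centred, leaning back flat on both uprights, leaf side against them. Let go of it, then press down briefly on its top edge, with about 10 N, to be sure that it is seated, and leave it standing. Fired clay is brittle: never push it with more than 60 N, do not let it fall off the rack, and leave the other things on the bench alone.

Things in the scene. Friction and masses are not known exactly. Their poses are not given: they have to be found in the camera images.
- rack: Fixed wooden rack. Origin on the bench under the notch, mid width; x runs from the loading side to the uprights, y left, z up. Two level rails along x, from x -185 to -40 mm, tops at z 80, 18 wide, 20 deep, centred at y -61 and +61: 104 mm is open between them down to the bench. 18 mm posts at x -165 and runners 12 high, 22 wide stand under the rails only.
- notch (a point): Middle of the notch line, the corner where ledge and uprights meet, at rack x 0, z 72.5 mm; axes as the rack's. The ledge bar runs 190 mm along y, 26 mm deep, 14 thick; its top slopes from x -25, z 78.8 (front edge, just under rail height) down to the notch.
- lean (a point): Middle between the front faces of the two uprights, 130 mm up the slope from the notch; axes as the rack's. The uprights are 22 mm wide, centred at y -61 and +61 mm, lean back (to +x) 14 degrees from vertical, square to the ledge, their front faces through the notch line; tops at z about 200 mm.
- plaque: Loose fired-clay plaque, 130 (x) by 160 (y) by 12 mm (z), 0.36 to 0.59 kg, upper face with a 3 mm leaf wreath. Origin: centre of the plain underside. Starts flat on the rails, its x along the rack's within 0.12 rad, 12 to 45 mm short of the uprights, within 12 mm of centre. Stood up it has turned 104 degrees: x down, z to the uprights and 14 degrees below level.
- foot (a point): Middle of the plaque's narrow face towards the uprights (plaque x +65 mm, half the thickness up), which has to stand on the ledge. Home, it lies at x -6, z +1.5 mm from the notch; axes as the plaque's.
- head (a point): Middle of the plaque's other narrow face, on the loading side (plaque x -65 mm, half the thickness up): the edge to lift, which becomes the top edge, about 200 mm above the bench. Axes as the plaque's.
- glaze_jar: White jar with a black cap, 64 mm across, 85 mm high, a bystander; origin at the centre of its underside.
- turtle: Clay turtle, about 85 mm long, 38 mm high, a bystander; origin at the centre of its underside.
- bisque_cup: Clay cup, 76 mm across, 85 mm high, a bystander; origin at the centre of its underside.
- glaze_brush: Brush lying on the bench, a bystander; origin under its middle.
Things that resemble listed ones, but are neither listed nor needed, are in the scene too. There is more than one size of the plaque; the job needs the largest.

How it is judged:
By the outcome, as a careful person would: the job done as asked, in the order asked, and still so for the second after the job is handed in, with the robot touching nothing.
It also fails if it takes over 61 s, if anything falls off the work surface, if the arm or the gripper's body presses on something with over 40 N, if the wrist force passes 120 N, or if a joint passes its speed limit or range.

## Robot

A 6-joint arm with a two-finger parallel gripper is mounted at the origin on the work surface. World frame = base frame: x ahead of the robot, y to its left, z up, the work surface at z = 0. Lengths are in m, angles in degrees, forces in N, time in s.
With the tool pointing down it reaches from about 0.4 to 0.825 m from the base axis. Payload 7 kg.
Tool frame: the origin (TCP) lies midway between the tips of the shut fingers; the grasp point (between the pads) lies 19 mm behind it; z points along the fingers, y is the line along which they close (so a half turn about z gives the same grasp; the last joint's range is limited). The gripper opens to 88 mm and grips with 3 to 60 N. Pads are 19 mm wide; open, the fingers measure 130 mm over their backs; the gripper's body (78 mm by 193 mm) begins 47 mm behind the grasp point.
Start: joints at [-51.503, 20.546, 0.682, 0, -70.136, -16.507], TCP at [0.253, -0.626, 0.227] pointing down, gripper open.
Joint ranges: [-176.03, 176.03], [-82.01, 121.73], [-58.28, 71.71], [-173.87, 95.51], [-174.79, -0.11], [-173.66, 173.66]. Speed limits (degrees/s): [136.94, 136.94, 172.46, 180, 180, 180].

## Interface

Orientations are given as [roll, pitch, yaw] about the fixed x, y, z axes, in that order (R = Rz(yaw) Ry(pitch) Rx(roll)).
In Python, from plant import get_state, optics, order gives the robot as it stands. The module is installed in compiled form; this text tells all that it offers.
- The arm moves only by the tool send_rows, never from a script. Its argument "moves" is a list of rows, each an object with "slide": the shift along the tool's x, y, z as a fraction of full scale, a list of three; "turn": the turn about the tool's z as a fraction of full scale; "gripper": the opening, from 0 (shut) to 1 (fully open). A call has exactly 5 rows; each row is the pose to reach, as a shift and turn from the pose commanded when the call began, along the tool's axes at that moment; what a row does not reach only later rows make up. Full scale, the value 1, is 150 mm for a shift and 90 degrees for a turn. A row lasts 1/12 s, in which the tool goes at most 41.7 mm and 7.16 degrees, less where a joint would pass 70% of its speed; a pose out of reach is approached as far as the arm can. A call with a number of a shift or a turn outside -1 to 1 is refused whole. A call with a gripper value outside its range is refused whole. The fingers move at their own pace and stop on an object; "newtons" is the grip in N (left out, the last holds). Time passes only in rows, so rows that repeat a pose let the fingers close, or fill a call up. It gives the time, the measured TCP pose, the force, the opening and the grip force at its end, in the units of the state.
- get_state(): the state, without advancing time (a new reading comes with each control period).
- optics.capture(name): name is "scene" or "top" or "wrist"; returns a dict with "img" (400x640x3 uint8, red, green, blue), "intrinsics" (3x3 intrinsics, pixels), "dist" ([k1, k2, p1, p2, k3] as OpenCV has them; the pictures are not rectified), "origin" and "attitude" of the camera in the world. Camera axes: x right, y down, z forward; pixel columns grow to the right and rows downward; lengths in m; the calibration is good to about 2 mm. A picture is of the moment at which its call begins. There is no depth.
- order.close_job(): hands the job in; it is judged then, once.
Trained networks look in the newest picture that a camera, given by its name, has taken for a name from the list of things; names that differ only in an ending like _2 or _b are one class to them, and where a whole thing is asked for, a point or a joint stands for the part that bears it (a point fixed in the world has none). Each returns a list of dicts, best first, with "p" (0 to 1); they miss things now and then, are a little off and sometimes report something else, mostly with a low value. They report only what shows in the picture. A call takes as long as a camera call. They do not tell look-alikes from the thing itself.
- optics.look_for(camera, name): "location" ([x, y, z] in m, in world coordinates, good to about 4 mm: the middle of the surface that is visible of it).
The state is a dict: "time_s": time; "joints": joint angles; "qd": joint speeds; "joint_torque": joint torques, N m; "tcp_pos": TCP position; "eef_rot": TCP orientation; "contact_force": force on the tool from outside, world axes, zero at the start; "moment": the same for the moment, N m; "gripper_width": finger opening in m; "gripper_force": force on a finger pad.
Only numpy, scipy, OpenCV 4.12 (cv2) and the standard library are available. Lean on these libraries where they do the work, as an engineer would, in place of code of your own. Each camera call takes 0.05 s, during which the arm holds its last target. There are 200 camera calls.

## Working session

There is one attempt and no reset: what is moved stays moved. The work goes in short steps, Python scripts to look and compute and a tool call to move; the robot and the scene stay as the last step left them, time stands still between calls to the robot, and variables do not carry over. Pictures are saved under pics/ and viewed, at most 10 in all, crops included, and the job is handed in when it is done.

Besides the shell and the picture viewer there is one more tool, called as name([rows], argument=value, ...), one row to a line, values as JSON. send_rows: Moves the arm, as the interface text tells. Shift numbers are shares of 150 mm and turn numbers shares of 90 degrees, none past 1 either way. Its arguments: {"type":"object","properties":{"moves":{"type":"array"},"newtons":{"type":"number"}},"required":["moves"]}

```bash
mkdir -p pics; cat > h.py <<'E'
import numpy as np, cv2
from plant import get_state, optics, order
def cap(n,f=None):
    c=optics.capture(n)
    if f: cv2.imwrite('pics/'+f,c['img'][:,:,::-1])
    return c
E
python3 - <<'E'
from h import *
s=get_state(); print({k:np.round(v,3) for k,v in s.items()})
for n in ('scene','top'):
    c=cap(n,n+'0.png'); print(n,np.round(c['origin'],3),np.round(c['attitude'],3).tolist(),np.round(c['intrinsics'],1).tolist(),c['dist'])
    for t in ('rack','plaque','foot','head','notch','lean','glaze_jar','turtle','bisque_cup','glaze_brush'):
        print(t,[(np.round(d['location'],3).tolist(),round(d['p'],2)) for d in optics.look_for(n,t)][:5])
E
```

```text
{'time_s': np.float64(0.0), 'joints': array([-5.1502e+01,  2.0592e+01,  6.3500e-01, -2.2000e-02, -7.0135e+01,
       -1.6509e+01]), 'qd': array([-0.029,  0.034, -0.054, -0.074,  0.026, -0.006]), 'joint_torque': array([ 0.0000e+00, -5.8272e+01,  2.9306e+01,  6.9970e+00,  7.0000e-03,
       -0.0000e+00]), 'tcp_pos': array([ 0.253, -0.625,  0.226]), 'eef_rot': array([ 1.79906e+02, -7.00000e-03, -1.58018e+02]), 'contact_force': array([-0.634, -0.451,  0.03 ]), 'moment': array([0.051, 0.022, 0.003]), 'gripper_force': np.float64(0.0), 'gripper_width': np.float64(0.088)}
scene [1.267 0.392 0.93 ] [-134.767, 0.954, 117.096] [[462.8, 0.0, 316.1], [0.0, 462.8, 199.3], [0.0, 0.0, 1.0]] [0.03947449 0.         0.         0.         0.        ]
rack [([0.565, 0.118, 0.058], 0.58)]
plaque [([0.759, 0.112, 0.007], 0.81), ([0.499, 0.008, 0.09], 0.76), ([0.564, 0.118, 0.059], 0.25)]
foot [([0.757, 0.111, 0.01], 0.95), ([0.501, -0.002, 0.094], 0.76), ([0.449, -0.184, 0.011], 0.55)]
head [([0.454, -0.183, 0.01], 0.92), ([0.504, 0.0, 0.09], 0.88), ([0.76, 0.108, 0.01], 0.88)]
notch [([0.562, 0.118, 0.06]
[... 363 characters left out ...]
0.3, 0.0, 316.8], [0.0, 380.3, 201.5], [0.0, 0.0, 1.0]] [-0.04133268  0.          0.          0.          0.        ]
rack []
plaque [([0.749, 0.108, 0.011], 0.68), ([0.496, 0.003, 0.091], 0.57), ([0.442, -0.183, 0.013], 0.57)]
foot [([0.443, -0.186, 0.008], 0.84), ([0.495, -0.004, 0.094], 0.66), ([0.749, 0.113, 0.009], 0.59)]
head [([0.443, -0.187, 0.013], 0.93), ([0.756, 0.109, 0.01], 0.88), ([0.495, 0.003, 0.088], 0.56)]
notch [([0.532, 0.106, 0.076], 0.84), ([0.467, -0.362, 0.027], 0.18)]
lean [([0.534, 0.106, 0.078], 0.87)]
glaze_jar [([0.46, 0.363, 0.086], 0.65)]
turtle [([0.467, -0.358, 0.028], 0.7)]
bisque_cup [([0.633, -0.38, 0.045], 0.92)]
glaze_brush [([0.66, 0.372, 0.014], 0.61)]
```

View pics/scene0.png

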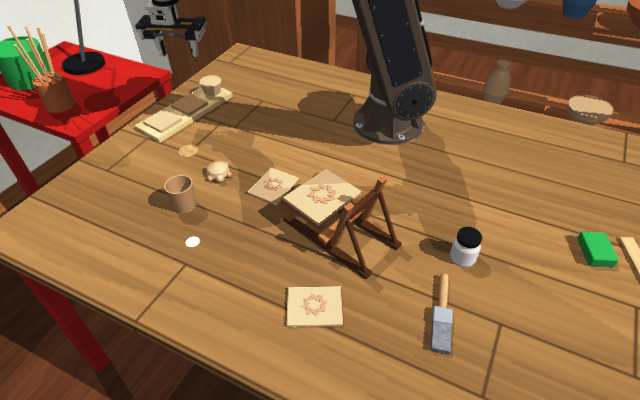

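View pics/top0.png

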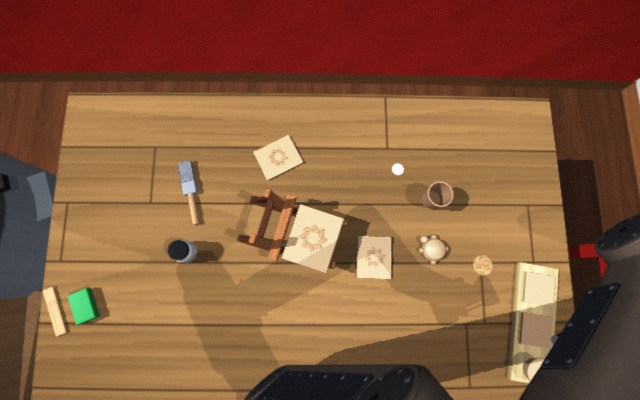

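The top view shows the largest plaque on the rack at about (313,238), with the uprights to its left at (270,225). The smaller look-alike plaques are at (278,157) and (375,257). Next I'll take enlarged crops to get the rack pose.

```bash
python3 - <<'E'
import cv2
a=cv2.imread('pics/top0.png')[180:280,230:360]; cv2.imwrite('pics/topc.png',cv2.resize(a,None,fx=6,fy=6,interpolation=cv2.INTER_CUBIC))
a=cv2.imread('pics/scene0.png')[165:278,275:405]; cv2.imwrite('pics/scenec.png',cv2.resize(a,None,fx=5,fy=5,interpolation=cv2.INTER_CUBIC))
E
```

```text
(no output)
```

View pics/topc.png

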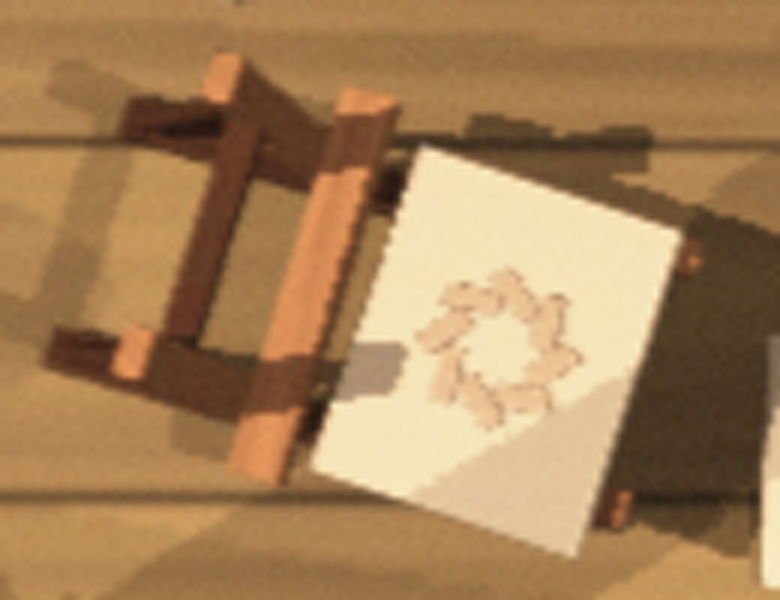

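View pics/scenec.png

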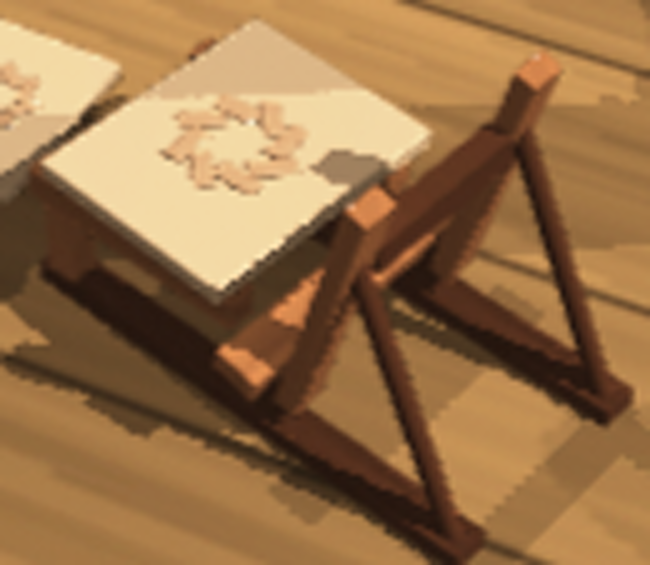

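```bash
cat > fit.py <<'E'
from h import *
import pickle
from scipy.optimize import least_squares
from scipy.spatial.transform import Rotation as R
def proj(c,P):
    Rc=R.from_euler('xyz',c['attitude'],degrees=True).as_matrix()
    T=Rc.T
    p,_=cv2.projectPoints(np.asarray(P,float),cv2.Rodrigues(T)[0],-T@np.array(c['origin']),c['intrinsics'],np.array(c['dist'],float))
    return p[:,0]
def place(q,P):
    P=np.asarray(P,float)/1000; c,s=np.cos(q[2]),np.sin(q[2])
    return np.c_[q[0]+c*P[:,0]-s*P[:,1],q[1]+s*P[:,0]+c*P[:,1],P[:,2]]
E
python3 - <<'E'
from fit import *
t=cap('top');s=cap('scene')
ft=lambda a:np.array(a)/6+[230,180]-.4
fs=lambda a:np.array(a)/5+[275,165]-.4
rk=[(-25,-95,78.8),(-25,95,78.8),(0,-95,72.5),(0,95,72.5),(31.8,-61,200),(31.8,61,200),(-185,-61,80),(-185,61,80)]
rp=ft([(400,100),(283,483),(340,90),(232,472),(240,80),(149,356),(702,258),(628,508)])
f=lambda q:(proj(t,place(q,rk))-rp).ravel()
r=least_squares(f,[.53,.1,1.25],loss='soft_l1');print('rack',r.x,np.degrees(r.x[2]));print(f(r.x).reshape(-1,2).round(1).tolist())
pk=[(65,-80,92),(-65,-80,92),(-65,80,92),(65,80,92)]
pt=ft([(422,145),(683,233),(577,557),(313,470)]);ps=fs([(217,290),(40,168),(258,18),(430,132)])
for nm,g in (('t',lambda q:(proj(t,place(q,pk))-pt).ravel()),('s',lambda q:(proj(s,place(q,pk))-ps).ravel()),('both',lambda q:np.r_[(proj(t,place(q,pk))-pt).ravel(),(proj(s,place(q,pk))-ps).ravel()])):
    a=least_squares(g,[.49,0,1.25]);print(nm,a.x,np.degrees(a.x[2]),g(a.x).round(1))
c,sn=np.cos(r.x[2]),np.sin(r.x[2]);d=a.x[:2]-r.x[:2];print('plaque in rack',c*d[0]+sn*d[1],-sn*d[0]+c*d[1])
print('scene tops', ((proj(s,place(r.x,rk))+.4-[275,165])*5).round().tolist())
E
```

```text
rack [0.52838238 0.09658461 1.29292049] 74.07888710487998
[[-0.5, -0.2], [-0.4, 0.3], [1.2, -0.4], [-0.3, -0.3], [-0.4, 0.1], [0.3, 0.2], [-0.2, 0.1], [0.8, 0.2]]
t [ 0.49210257 -0.00244505  1.25187417] 71.72710630986718 [-0.  -0.1  0.2 -0.4  0.4  0.5 -0.5 -0.1]
s [ 4.97077398e-01 -1.78175475e-04  1.25633730e+00] 71.98282498248668 [ 0.   0.8 -0.1 -0.8 -0.6 -0.   0.7 -0.1]
both [ 0.49391742 -0.00166083  1.2541173 ] 71.85562823739666 [-0.4 -0.7 -0.1 -1.1  0.1 -0.2 -0.8 -0.6 -0.  -0.3 -0.  -1.8 -0.5 -0.8
  0.6 -1. ]
plaque in rack -0.10393098450349554 0.006192836432210889
scene tops [[217.0, 345.0], [462.0, 144.0], [255.0, 380.0], [498.0, 174.0], [359.0, 188.0], [527.0, 52.0], [38.0, 154.0], [197.0, 39.0]]
```

send_rows([
  {"slide": [-0.18, 0.18, 0], "turn": 0, "gripper": 0.45},
  {"slide": [-0.36, 0.36, 0], "turn": 0, "gripper": 0.45},
  {"slide": [-0.54, 0.54, 0], "turn": 0, "gripper": 0.45},
  {"slide": [-0.72, 0.72, 0], "turn": 0, "gripper": 0.45},
  {"slide": [-0.88, 0.89, 0], "turn": 0, "gripper": 0.45},
])

```text
time_s: 1.62
tcp_pos: [0.3256, -0.451, 0.2266]
eef_rot: [-180.0, 0.0, -158.0]
contact_force: [0.8, 1.2, 0.5]
gripper_width: 0.0599
gripper_force: 0.0
```

send_rows([
  {"slide": [-0.18, 0.18, 0], "turn": 0, "gripper": 0.45},
  {"slide": [-0.36, 0.36, 0], "turn": 0, "gripper": 0.45},
  {"slide": [-0.54, 0.54, 0], "turn": 0, "gripper": 0.45},
  {"slide": [-0.72, 0.72, 0], "turn": 0, "gripper": 0.45},
  {"slide": [-0.87, 0.89, 0], "turn": 0, "gripper": 0.45},
])

```text
time_s: 2.03
tcp_pos: [0.3968, -0.2781, 0.2269]
eef_rot: [-180.0, 0.0, -158.0]
contact_force: [0.5, 0.3, -0.3]
gripper_width: 0.0396
gripper_force: 0.0
```

send_rows([
  {"slide": [-0.18, 0.18, 0], "turn": -0.07, "gripper": 0.45},
  {"slide": [-0.36, 0.36, 0], "turn": -0.14, "gripper": 0.45},
  {"slide": [-0.54, 0.54, 0], "turn": -0.21, "gripper": 0.45},
  {"slide": [-0.72, 0.72, 0], "turn": -0.28, "gripper": 0.45},
  {"slide": [-0.87, 0.89, 0], "turn": -0.35, "gripper": 0.45},
])

```text
time_s: 2.45
tcp_pos: [0.4679, -0.1052, 0.227]
eef_rot: [-179.9, 0.0, -126.2]
contact_force: [1.0, -0.2, 0.5]
gripper_width: 0.0397
gripper_force: 0.0
```

send_rows([
  {"slide": [0, 0, 0], "turn": -0.07, "gripper": 0.45},
  {"slide": [0, 0, 0], "turn": -0.14, "gripper": 0.45},
  {"slide": [0, 0, 0], "turn": -0.21, "gripper": 0.45},
  {"slide": [0, 0, 0], "turn": -0.228, "gripper": 0.45},
  {"slide": [0, 0, 0], "turn": -0.228, "gripper": 0.45},
])

```text
time_s: 2.87
tcp_pos: [0.4673, -0.1071, 0.2267]
eef_rot: [-180.0, 0.0, -105.9]
contact_force: [0.3, 0.3, 0.4]
gripper_width: 0.0393
gripper_force: 0.0
```

```bash
cat > st.py <<'E'
from h import *
RX,RY,YW=0.530,0.098,np.radians(74)
def st():
    s=get_state();c,sn=np.cos(YW),np.sin(YW);d=s['tcp_pos'][:2]-[RX,RY];F=s['contact_force']
    print('t',round(float(s['time_s']),2),'rack mm',np.round([1000*(c*d[0]+sn*d[1]),1000*(-sn*d[0]+c*d[1]),1000*s['tcp_pos'][2]],1),'F',np.round([c*F[0]+sn*F[1],-sn*F[0]+c*F[1],F[2]],1),'rpy',np.round(s['eef_rot'],1),'w',round(float(s['gripper_width']),3),'j',np.round(s['joints'],0))
if __name__=='__main__': st()
E
python3 -c "
from st import *
st(); cap('wrist','w1.png')"
```

```text
t 2.87 rack mm [-214.5    3.8  226.7] F [ 0.4 -0.2  0.4] rpy [-180.     0.  -105.9] w 0.039 j [ 11.   2. -23.   0. -65. -27.]
```

View pics/w1.png

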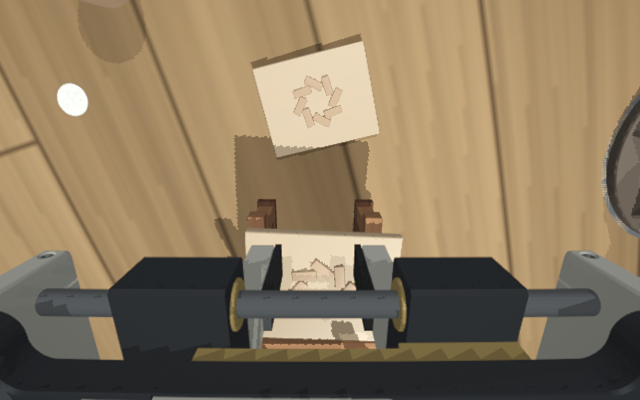

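send_rows([
  {"slide": [0, 0, 0.25], "turn": 0, "gripper": 0.45},
  {"slide": [0, 0, 0.5], "turn": 0, "gripper": 0.45},
  {"slide": [0, 0, 0.75], "turn": 0, "gripper": 0.45},
  {"slide": [0, 0, 1], "turn": 0, "gripper": 0.45},
  {"slide": [0, 0, 1], "turn": 0, "gripper": 0.45},
])

```text
time_s: 3.33
tcp_pos: [0.4624, -0.1078, 0.0708]
eef_rot: [179.4, -0.2, -106.2]
contact_force: [-1.6, 0.9, -1.5]
gripper_width: 0.0394
gripper_force: 0.0
```

send_rows([
  {"slide": [0, 0, 0.07], "turn": 0, "gripper": 0.45},
  {"slide": [-0.07, 0, 0.07], "turn": 0, "gripper": 0.45},
  {"slide": [-0.13, 0, 0.07], "turn": 0, "gripper": 0.45},
  {"slide": [-0.18, 0, 0.07], "turn": 0, "gripper": 0.45},
  {"slide": [-0.2, 0, 0.07], "turn": 0, "gripper": 0.45},
])

```text
time_s: 3.75
tcp_pos: [0.477, -0.0773, 0.0678]
eef_rot: [-179.9, 0.1, -105.9]
contact_force: [0.3, -4.2, 3.5]
gripper_width: 0.0395
gripper_force: 2.2
```

```bash
python3 st.py
```

```text
t 3.75 rack mm [-183.1    2.6   67.8] F [-3.9 -1.4  3.5] rpy [-1.799e+02  1.000e-01 -1.059e+02] w 0.039 j [ 14.  12. -35.   0. -43. -30.]
```

send_rows([
  {"slide": [-0.03, 0, 0], "turn": 0, "gripper": 0.45},
  {"slide": [-0.06, 0, 0], "turn": 0, "gripper": 0.45},
  {"slide": [-0.09, 0, 0], "turn": 0, "gripper": 0.45},
  {"slide": [-0.12, 0, 0], "turn": 0, "gripper": 0.45},
  {"slide": [-0.15, 0, 0], "turn": 0, "gripper": 0.45},
])

```text
time_s: 4.17
tcp_pos: [0.4813, -0.057, 0.0664]
eef_rot: [180.0, -0.0, -106.0]
contact_force: [-0.8, -6.0, 5.6]
gripper_width: 0.0394
gripper_force: 2.9
```

```bash
python3 st.py
```

```text
t 4.17 rack mm [-162.4    4.1   66.4] F [-6.  -0.9  5.6] rpy [ 180.   -0. -106.] w 0.039 j [ 17.  13. -35.   0. -43. -33.]
```

send_rows([
  {"slide": [-0.03, 0, 0], "turn": 0, "gripper": 0.45},
  {"slide": [-0.06, 0, 0], "turn": 0, "gripper": 0.45},
  {"slide": [-0.09, 0, 0], "turn": 0, "gripper": 0.45},
  {"slide": [-0.11, 0, 0], "turn": 0, "gripper": 0.45},
  {"slide": [-0.12, 0, 0], "turn": 0, "gripper": 0.45},
])

```text
time_s: 4.58
tcp_pos: [0.4862, -0.0396, 0.0662]
eef_rot: [180.0, -0.1, -106.0]
contact_force: [-1.4, -6.2, 5.8]
gripper_width: 0.0391
gripper_force: 3.1
```

```bash
python3 -c "
from st import *
st(); cap('top','t2.png')
a=cv2.imread('pics/t2.png')[180:280,230:360]; cv2.imwrite('pics/t2c.png',cv2.resize(a,None,fx=6,fy=6,interpolation=cv2.INTER_CUBIC))"
```

```text
t 4.58 rack mm [-144.4    4.2   66.2] F [-6.4 -0.4  5.8] rpy [ 1.80e+02 -1.00e-01 -1.06e+02] w 0.039 j [ 19.  13. -34.   0. -43. -35.]
```

View pics/t2c.png

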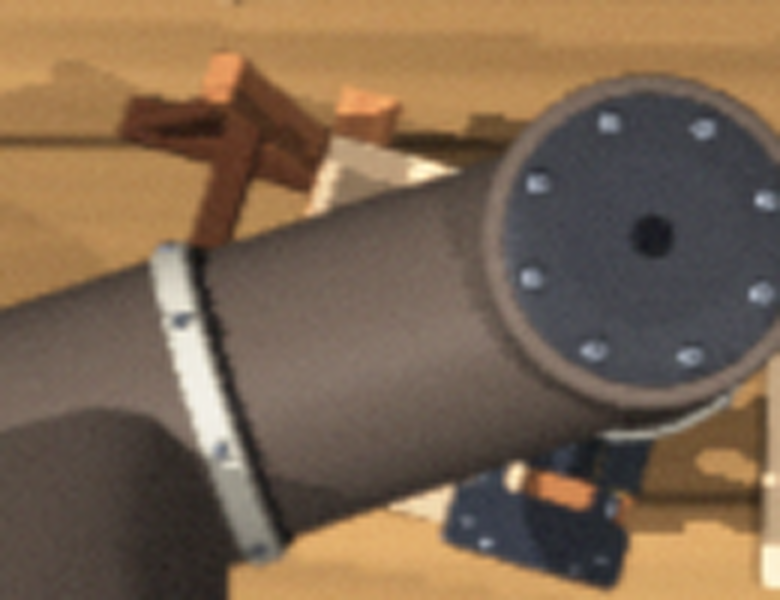

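send_rows([
  {"slide": [-0.005, 0, 0], "turn": 0, "gripper": 0.45},
  {"slide": [-0.01, 0, 0], "turn": 0, "gripper": 0.45},
  {"slide": [-0.015, 0, 0], "turn": 0, "gripper": 0.45},
  {"slide": [-0.02, 0, 0], "turn": 0, "gripper": 0.45},
  {"slide": [-0.02, 0, 0], "turn": 0, "gripper": 0.45},
])

```text
time_s: 5.05
tcp_pos: [0.487, -0.037, 0.0661]
eef_rot: [180.0, -0.0, -106.0]
contact_force: [-1.7, -5.0, 4.0]
gripper_width: 0.0397
gripper_force: 2.5
```

```bash
python3 st.py
```

```text
t 5.05 rack mm [-141.6    4.2   66.1] F [-5.3  0.3  4. ] rpy [ 180.   -0. -106.] w 0.04 j [ 19.  13. -34.   0. -43. -35.]
```

send_rows([
  {"slide": [-0.005, 0, 0], "turn": 0, "gripper": 0.45},
  {"slide": [-0.01, 0, 0], "turn": 0, "gripper": 0.45},
  {"slide": [-0.015, 0, 0], "turn": 0, "gripper": 0.45},
  {"slide": [-0.02, 0, 0], "turn": 0, "gripper": 0.45},
  {"slide": [-0.02, 0, 0], "turn": 0, "gripper": 0.45},
])

```text
time_s: 5.47
tcp_pos: [0.4876, -0.0345, 0.0661]
eef_rot: [179.9, -0.1, -106.0]
contact_force: [-1.4, -7.0, 5.8]
gripper_width: 0.0393
gripper_force: 3.8
```

send_rows([
  {"slide": [-0.003, 0, 0], "turn": 0, "gripper": 0.45},
  {"slide": [-0.006, 0, 0], "turn": 0, "gripper": 0.45},
  {"slide": [-0.01, 0, 0], "turn": 0, "gripper": 0.45},
  {"slide": [-0.01, 0, 0], "turn": 0, "gripper": 0.45},
  {"slide": [-0.01, 0, 0], "turn": 0, "gripper": 0.45},
])

```text
time_s: 5.88
tcp_pos: [0.4875, -0.0343, 0.0661]
eef_rot: [179.9, -0.2, -106.0]
contact_force: [-1.7, -15.2, 4.9]
gripper_width: 0.0394
gripper_force: 7.4
```

```bash
python3 st.py
```

```text
t 5.88 rack mm [-138.9    4.4   66.1] F [-15.1  -2.5   4.9] rpy [ 179.9   -0.2 -106. ] w 0.039 j [ 19.  13. -34.   0. -43. -35.]
```

send_rows([
  {"slide": [0, 0, -0.01], "turn": 0, "gripper": 0.45},
  {"slide": [0, 0, -0.02], "turn": 0, "gripper": 0.45},
  {"slide": [0, 0, -0.03], "turn": 0, "gripper": 0.45},
  {"slide": [0, 0, -0.04], "turn": 0, "gripper": 0.45},
  {"slide": [0, 0, -0.04], "turn": 0, "gripper": 0.45},
])

```text
time_s: 6.3
tcp_pos: [0.4873, -0.0339, 0.0716]
eef_rot: [179.9, -0.2, -106.0]
contact_force: [0.6, -12.3, -2.6]
gripper_width: 0.0395
gripper_force: 6.1
```

```bash
python3 st.py
```

```text
t 6.3 rack mm [-138.6    4.7   71.6] F [-11.6  -4.   -2.6] rpy [ 179.9   -0.2 -106. ] w 0.04 j [ 19.  13. -34.   0. -44. -35.]
```

send_rows([
  {"slide": [-0.003, 0, -0.02], "turn": 0, "gripper": 0.45},
  {"slide": [-0.005, 0, -0.04], "turn": 0, "gripper": 0.45},
  {"slide": [-0.007, 0, -0.06], "turn": 0, "gripper": 0.45},
  {"slide": [-0.008, 0, -0.08], "turn": 0, "gripper": 0.45},
  {"slide": [-0.008, 0, -0.08], "turn": 0, "gripper": 0.45},
])

```text
time_s: 6.72
tcp_pos: [0.4876, -0.0328, 0.0839]
eef_rot: [179.9, -0.2, -106.0]
contact_force: [-0.8, -12.4, -1.1]
gripper_width: 0.0393
gripper_force: 6.1
```

```bash
python3 -c "
from st import *
st(); cap('scene','s3.png')
a=cv2.imread('pics/s3.png')[145:265,265:405]; cv2.imwrite('pics/s3c.png',cv2.resize(a,None,fx=5,fy=5,interpolation=cv2.INTER_CUBIC))"
```

```text
t 6.72 rack mm [-137.4    4.7   83.9] F [-12.2  -2.7  -1.1] rpy [ 179.9   -0.2 -106. ] w 0.039 j [ 19.  12. -33.   0. -45. -35.]
```

View pics/s3c.png

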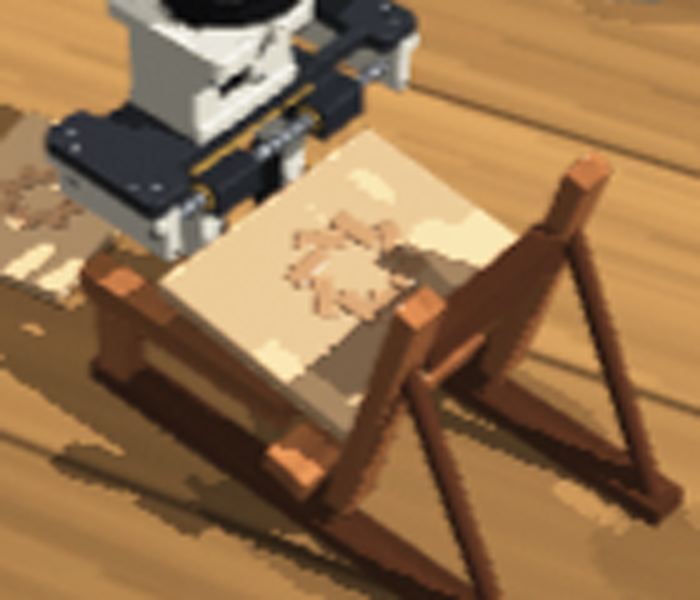

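send_rows([
  {"slide": [-0.004, 0, -0.03], "turn": 0, "gripper": 0.45},
  {"slide": [-0.01, 0, -0.06], "turn": 0, "gripper": 0.45},
  {"slide": [-0.018, 0, -0.097], "turn": 0, "gripper": 0.45},
  {"slide": [-0.028, 0, -0.134], "turn": 0, "gripper": 0.45},
  {"slide": [-0.028, 0, -0.134], "turn": 0, "gripper": 0.45},
])

```text
time_s: 7.18
tcp_pos: [0.4887, -0.0289, 0.1045]
eef_rot: [179.9, -0.2, -106.0]
contact_force: [-1.0, -13.7, 0.8]
gripper_width: 0.0398
gripper_force: 6.8
```

```bash
python3 st.py
```

```text
t 7.18 rack mm [-133.4    4.7  104.5] F [-13.5  -2.9   0.8] rpy [ 179.9   -0.2 -106. ] w 0.04 j [ 20.  10. -32.   0. -48. -36.]
```

send_rows([
  {"slide": [-0.01, 0, -0.036], "turn": 0, "gripper": 0.45},
  {"slide": [-0.02, 0, -0.071], "turn": 0, "gripper": 0.45},
  {"slide": [-0.033, 0, -0.106], "turn": 0, "gripper": 0.45},
  {"slide": [-0.047, 0, -0.14], "turn": 0, "gripper": 0.45},
  {"slide": [-0.047, 0, -0.14], "turn": 0, "gripper": 0.45},
])

```text
time_s: 7.6
tcp_pos: [0.4907, -0.0224, 0.1257]
eef_rot: [179.9, -0.2, -106.0]
contact_force: [-2.3, -15.0, 3.9]
gripper_width: 0.0395
gripper_force: 7.5
```

```bash
python3 st.py
```

```text
t 7.6 rack mm [-126.6    4.6  125.7] F [-15.   -1.9   3.9] rpy [ 179.9   -0.2 -106. ] w 0.039 j [ 20.   9. -30.   0. -51. -37.]
```

send_rows([
  {"slide": [-0.014, 0, -0.033], "turn": 0, "gripper": 0.45},
  {"slide": [-0.03, 0, -0.065], "turn": 0, "gripper": 0.45},
  {"slide": [-0.047, 0, -0.097], "turn": 0, "gripper": 0.45},
  {"slide": [-0.066, 0, -0.127], "turn": 0, "gripper": 0.45},
  {"slide": [-0.066, 0, -0.127], "turn": 0, "gripper": 0.45},
])

```text
time_s: 8.02
tcp_pos: [0.4936, -0.0128, 0.1451]
eef_rot: [179.9, -0.2, -106.0]
contact_force: [-4.2, -14.2, 6.7]
gripper_width: 0.0397
gripper_force: 7.5
```

```bash
python3 st.py
```

```text
t 8.02 rack mm [-116.6    4.5  145.1] F [-14.8   0.1   6.7] rpy [ 179.9   -0.2 -106. ] w 0.04 j [ 21.   8. -28.   0. -54. -38.]
```

send_rows([
  {"slide": [-0.02, 0, -0.029], "turn": 0, "gripper": 0.45},
  {"slide": [-0.042, 0, -0.057], "turn": 0, "gripper": 0.45},
  {"slide": [-0.066, 0, -0.084], "turn": 0, "gripper": 0.45},
  {"slide": [-0.091, 0, -0.109], "turn": 0, "gripper": 0.45},
  {"slide": [-0.091, 0, -0.109], "turn": 0, "gripper": 0.45},
])

```text
time_s: 8.43
tcp_pos: [0.4974, -0.0003, 0.1621]
eef_rot: [179.9, -0.3, -106.0]
contact_force: [-6.9, -17.3, 13.7]
gripper_width: 0.0395
gripper_force: 9.0
```

```bash
python3 st.py
```

```text
t 8.43 rack mm [-103.5    4.3  162.1] F [-18.5   1.9  13.7] rpy [ 179.9   -0.3 -106. ] w 0.04 j [ 23.   7. -27.   0. -57. -39.]
```

send_rows([
  {"slide": [-0.022, 0, -0.032], "turn": 0, "gripper": 0.45},
  {"slide": [-0.05, 0, -0.06], "turn": 0, "gripper": 0.45},
  {"slide": [-0.078, 0, -0.083], "turn": 0, "gripper": 0.45},
  {"slide": [-0.108, 0, -0.105], "turn": 0, "gripper": 0.45},
  {"slide": [-0.108, 0, -0.105], "turn": 0, "gripper": 0.45},
])

```text
time_s: 8.85
tcp_pos: [0.5035, 0.0187, 0.1768]
eef_rot: [-180.0, 0.1, -106.0]
contact_force: [0.5, -2.1, 1.5]
gripper_width: 0.0395
gripper_force: 1.3
```

```bash
python3 st.py
```

```text
t 8.85 rack mm [-83.5   3.6 176.8] F [-1.9 -1.   1.5] rpy [-1.80e+02  1.00e-01 -1.06e+02] w 0.04 j [ 24.   7. -25.  -0. -59. -40.]
```

send_rows([
  {"slide": [-0.033, 0, -0.016], "turn": 0, "gripper": 0.45},
  {"slide": [-0.067, 0, -0.03], "turn": 0, "gripper": 0.45},
  {"slide": [-0.1, 0, -0.041], "turn": 0, "gripper": 0.45},
  {"slide": [-0.135, 0, -0.05], "turn": 0, "gripper": 0.45},
  {"slide": [-0.135, 0, -0.05], "turn": 0, "gripper": 0.45},
])

```text
time_s: 9.27
tcp_pos: [0.5091, 0.0385, 0.1838]
eef_rot: [-180.0, 0.0, -105.9]
contact_force: [0.2, -0.3, -0.2]
gripper_width: 0.0395
gripper_force: 0.3
```

```bash
python3 -c "
from st import *
st(); cap('scene','s4.png')
a=cv2.imread('pics/s4.png')[135:265,265:405]; cv2.imwrite('pics/s4c.png',cv2.resize(a,None,fx=4.6,fy=4.6,interpolation=cv2.INTER_CUBIC))"
```

```text
t 9.27 rack mm [-62.9   3.7 183.8] F [-0.3 -0.3 -0.2] rpy [-180.     0.  -105.9] w 0.039 j [ 26.   7. -23.  -0. -60. -42.]
```

View pics/s4c.png

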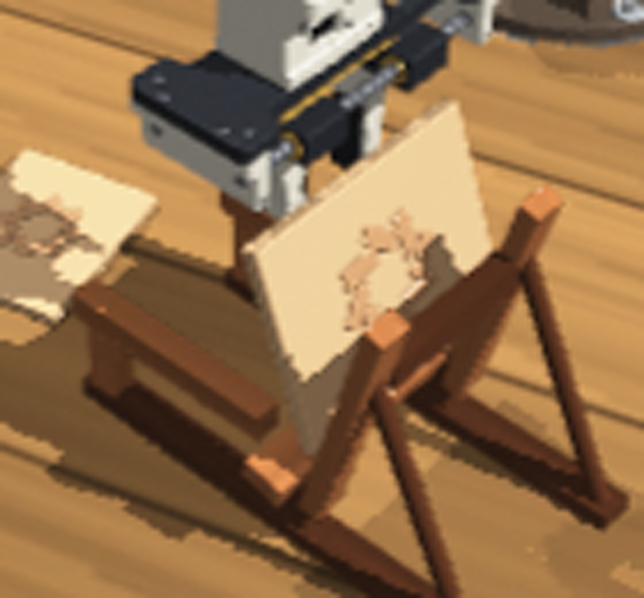

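send_rows([
  {"slide": [-0.035, 0, -0.01], "turn": 0, "gripper": 0.45},
  {"slide": [-0.07, 0, -0.018], "turn": 0, "gripper": 0.45},
  {"slide": [-0.105, 0, -0.024], "turn": 0, "gripper": 0.45},
  {"slide": [-0.139, 0, -0.027], "turn": 0, "gripper": 0.45},
  {"slide": [-0.139, 0, -0.027], "turn": 0, "gripper": 0.45},
])

```text
time_s: 9.73
tcp_pos: [0.5148, 0.0583, 0.1879]
eef_rot: [-180.0, 0.0, -106.0]
contact_force: [0.2, -0.2, -0.1]
gripper_width: 0.0393
gripper_force: 0.1
```

send_rows([
  {"slide": [-0.03, 0, -0.004], "turn": 0, "gripper": 0.45},
  {"slide": [-0.06, 0, -0.008], "turn": 0, "gripper": 0.45},
  {"slide": [-0.09, 0, -0.01], "turn": 0, "gripper": 0.45},
  {"slide": [-0.12, 0, -0.01], "turn": 0, "gripper": 0.45},
  {"slide": [-0.12, 0, -0.01], "turn": 0, "gripper": 0.45},
])

```text
time_s: 10.15
tcp_pos: [0.5197, 0.0754, 0.1893]
eef_rot: [-180.0, 0.0, -106.0]
contact_force: [1.2, -0.6, 0.8]
gripper_width: 0.0392
gripper_force: 0.0
```

```bash
python3 st.py
```

```text
t 10.15 rack mm [-24.6   3.7 189.3] F [-0.3 -1.4  0.8] rpy [-180.    0. -106.] w 0.039 j [ 30.   8. -21.  -0. -61. -46.]
```

send_rows([
  {"slide": [-0.015, 0, 0], "turn": 0, "gripper": 0.45},
  {"slide": [-0.03, 0, 0], "turn": 0, "gripper": 0.45},
  {"slide": [-0.045, 0, 0], "turn": 0, "gripper": 0.45},
  {"slide": [-0.06, 0, 0], "turn": 0, "gripper": 0.45},
  {"slide": [-0.075, 0, 0], "turn": 0, "gripper": 0.45},
])

```text
time_s: 10.57
tcp_pos: [0.5225, 0.0856, 0.1894]
eef_rot: [-180.0, 0.0, -106.0]
contact_force: [0.4, -0.1, -0.1]
gripper_width: 0.0396
gripper_force: 0.0
```

send_rows([
  {"slide": [-0.015, 0, 0], "turn": 0, "gripper": 0.45},
  {"slide": [-0.03, 0, 0], "turn": 0, "gripper": 0.45},
  {"slide": [-0.045, 0, 0], "turn": 0, "gripper": 0.45},
  {"slide": [-0.06, 0, 0], "turn": 0, "gripper": 0.45},
  {"slide": [-0.075, 0, 0], "turn": 0, "gripper": 0.45},
])

```text
time_s: 10.98
tcp_pos: [0.5256, 0.0965, 0.1893]
eef_rot: [180.0, -0.0, -106.0]
contact_force: [-0.6, 0.2, -0.1]
gripper_width: 0.0395
gripper_force: 0.0
```

```bash
python3 st.py
```

```text
t 10.98 rack mm [ -2.7   3.9 189.3] F [-0.   0.6 -0.1] rpy [ 180.   -0. -106.] w 0.039 j [ 31.   9. -20.  -0. -61. -47.]
```

send_rows([
  {"slide": [-0.01, 0, 0], "turn": 0, "gripper": 0.45},
  {"slide": [-0.02, 0, 0], "turn": 0, "gripper": 0.45},
  {"slide": [-0.03, 0, 0], "turn": 0, "gripper": 0.45},
  {"slide": [-0.04, 0, 0], "turn": 0, "gripper": 0.45},
  {"slide": [-0.05, 0, 0], "turn": 0, "gripper": 0.45},
])

```text
time_s: 11.4
tcp_pos: [0.5276, 0.1036, 0.1894]
eef_rot: [-180.0, 0.0, -106.0]
contact_force: [-0.1, 0.0, -0.4]
gripper_width: 0.0393
gripper_force: 0.0
```

```bash
python3 -c "
from st import *
st(); cap('scene','s5.png')
a=cv2.imread('pics/s5.png')[135:265,265:405]; cv2.imwrite('pics/s5c.png',cv2.resize(a,None,fx=4.6,fy=4.6,interpolation=cv2.INTER_CUBIC))"
```

```text
t 11.4 rack mm [  4.7   3.8 189.4] F [ 0.   0.1 -0.4] rpy [-180.    0. -106.] w 0.039 j [ 32.   9. -20.   0. -61. -48.]
```

View pics/s5c.png

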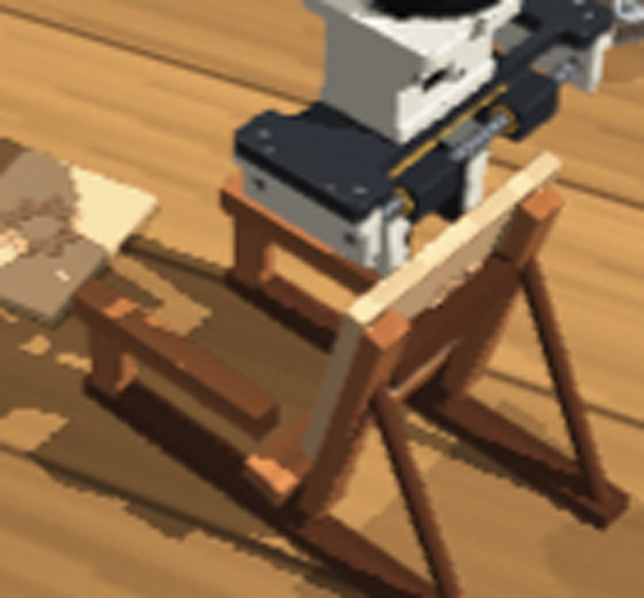

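send_rows([
  {"slide": [0.13, 0, 0], "turn": 0, "gripper": 0.45},
  {"slide": [0.13, 0, 0.09], "turn": 0, "gripper": 0.45},
  {"slide": [0.13, 0, 0.18], "turn": 0, "gripper": 0.45},
  {"slide": [0.13, 0, 0.26], "turn": 0, "gripper": 0.45},
  {"slide": [0.13, 0, 0.26], "turn": 0, "gripper": 0.45},
])

```text
time_s: 11.87
tcp_pos: [0.5208, 0.0841, 0.1482]
eef_rot: [179.8, -0.1, -106.0]
contact_force: [-0.4, 0.1, -0.4]
gripper_width: 0.0391
gripper_force: 0.0
```

send_rows([
  {"slide": [-0.02, 0, 0], "turn": 0, "gripper": 0.45},
  {"slide": [-0.04, 0, 0], "turn": 0, "gripper": 0.45},
  {"slide": [-0.055, 0, 0], "turn": 0, "gripper": 0.45},
  {"slide": [-0.07, 0, 0], "turn": 0, "gripper": 0.45},
  {"slide": [-0.075, 0, 0], "turn": 0, "gripper": 0.45},
])

```text
time_s: 12.28
tcp_pos: [0.5256, 0.0954, 0.1511]
eef_rot: [-180.0, -0.0, -106.0]
contact_force: [0.1, -5.0, 3.5]
gripper_width: 0.0395
gripper_force: 2.9
```

```bash
python3 st.py
```

```text
t 12.28 rack mm [ -3.7   3.5 151.1] F [-4.8 -1.4  3.5] rpy [-180.   -0. -106.] w 0.04 j [ 31.  11. -23.   0. -56. -47.]
```

send_rows([
  {"slide": [-0.004, 0, 0], "turn": 0, "gripper": 0.45},
  {"slide": [-0.008, 0, 0], "turn": 0, "gripper": 0.45},
  {"slide": [-0.01, 0, 0], "turn": 0, "gripper": 0.45},
  {"slide": [-0.01, 0, 0], "turn": 0, "gripper": 0.45},
  {"slide": [-0.01, 0, 0], "turn": 0, "gripper": 0.45},
])

```text
time_s: 12.7
tcp_pos: [0.5256, 0.0955, 0.1511]
eef_rot: [-180.0, -0.1, -106.0]
contact_force: [-0.4, -8.8, 4.8]
gripper_width: 0.0399
gripper_force: 4.4
```

```bash
python3 st.py
```

```text
t 12.7 rack mm [ -3.6   3.5 151.1] F [-8.6 -2.   4.8] rpy [-1.80e+02 -1.00e-01 -1.06e+02] w 0.04 j [ 31.  11. -23.   0. -56. -47.]
```

send_rows([
  {"slide": [0.1, 0, 0], "turn": 0, "gripper": 0.45},
  {"slide": [0.1333, 0, -0.1], "turn": 0, "gripper": 0.45},
  {"slide": [0.1333, 0, -0.3], "turn": 0, "gripper": 0.45},
  {"slide": [0.1333, 0, -0.5], "turn": 0, "gripper": 0.45},
  {"slide": [0.1333, 0, -0.5], "turn": 0, "gripper": 0.45},
])

```text
time_s: 13.12
tcp_pos: [0.5229, 0.078, 0.2314]
eef_rot: [-179.6, 0.3, -105.9]
contact_force: [1.5, 0.3, 0.7]
gripper_width: 0.0395
gripper_force: 0.0
```

send_rows([
  {"slide": [-0.1, 0, 0], "turn": 0, "gripper": 0.45},
  {"slide": [-0.2, 0, 0], "turn": 0, "gripper": 0.45},
  {"slide": [-0.31, 0, 0], "turn": 0, "gripper": 0.45},
  {"slide": [-0.31, 0, 0.06], "turn": 0, "gripper": 0.45},
  {"slide": [-0.31, 0, 0.1], "turn": 0, "gripper": 0.45},
])

```text
time_s: 13.53
tcp_pos: [0.5328, 0.1239, 0.2086]
eef_rot: [179.9, -0.1, -105.9]
contact_force: [-0.3, -0.9, -0.4]
gripper_width: 0.0392
gripper_force: 0.0
```

```bash
python3 -c "
from st import *
st(); cap('top')
print([(np.round(d['location'],3).tolist(),round(d['p'],2)) for d in optics.look_for('top','head')])
cap('scene')
print([(np.round(d['location'],3).tolist(),round(d['p'],2)) for d in optics.look_for('scene','head')])"
```

```text
t 13.53 rack mm [ 25.7   4.4 208.6] F [-0.9  0.  -0.4] rpy [ 1.799e+02 -1.000e-01 -1.059e+02] w 0.039 j [ 34.   9. -17.  -0. -64. -49.]
[([0.758, 0.1, 0.007], 0.97), ([0.521, 0.106, 0.116], 0.61), ([0.443, -0.186, 0.014], 0.56)]
[([0.549, 0.118, 0.186], 0.94), ([0.758, 0.106, 0.011], 0.9), ([0.452, -0.183, 0.008], 0.62)]
```

send_rows([
  {"slide": [0, 0, 0.01], "turn": 0, "gripper": 0.45},
  {"slide": [0, 0, 0.02], "turn": 0, "gripper": 0.45},
  {"slide": [0, 0, 0.03], "turn": 0, "gripper": 0.45},
  {"slide": [0, 0, 0.04], "turn": 0, "gripper": 0.45},
  {"slide": [0, 0, 0.045], "turn": 0, "gripper": 0.45},
])

```text
time_s: 14.15
tcp_pos: [0.533, 0.1223, 0.2035]
eef_rot: [180.0, 0.0, -106.0]
contact_force: [0.1, -0.8, -0.1]
gripper_width: 0.0392
gripper_force: 0.0
```

```bash
python3 st.py
```

```text
t 14.15 rack mm [ 24.2   3.9 203.5] F [-0.7 -0.3 -0.1] rpy [ 180.    0. -106.] w 0.039 j [ 33.   9. -18.  -0. -63. -49.]
```

send_rows([
  {"slide": [0, 0, 0.005], "turn": 0, "gripper": 0.45},
  {"slide": [0, 0, 0.01], "turn": 0, "gripper": 0.45},
  {"slide": [0, 0, 0.015], "turn": 0, "gripper": 0.45},
  {"slide": [0, 0, 0.015], "turn": 0, "gripper": 0.45},
  {"slide": [0, 0, 0.015], "turn": 0, "gripper": 0.45},
])

```text
time_s: 14.57
tcp_pos: [0.5332, 0.1225, 0.2019]
eef_rot: [-180.0, 0.0, -106.0]
contact_force: [-1.1, -0.6, 4.8]
gripper_width: 0.0392
gripper_force: 2.3
```

```bash
python3 st.py
```

```text
t 14.57 rack mm [ 24.4   3.7 201.9] F [-0.9  0.9  4.8] rpy [-180.    0. -106.] w 0.039 j [ 33.  10. -18.   0. -63. -49.]
```

send_rows([
  {"slide": [0, 0, 0.003], "turn": 0, "gripper": 0.45},
  {"slide": [0, 0, 0.005], "turn": 0, "gripper": 0.45},
  {"slide": [0, 0, 0.005], "turn": 0, "gripper": 0.45},
  {"slide": [0, 0, 0.005], "turn": 0, "gripper": 0.45},
  {"slide": [0, 0, 0.005], "turn": 0, "gripper": 0.45},
])

```text
time_s: 14.98
tcp_pos: [0.5332, 0.1225, 0.2017]
eef_rot: [-179.9, 0.0, -106.0]
contact_force: [-5.1, 0.8, 9.0]
gripper_width: 0.0393
gripper_force: 4.6
```

```bash
python3 st.py
```

```text
t 14.98 rack mm [ 24.4   3.6 201.7] F [-0.6  5.1  9. ] rpy [-179.9    0.  -106. ] w 0.039 j [ 33.  10. -18.   0. -63. -49.]
```

send_rows([
  {"slide": [0, 0, 0.0015], "turn": 0, "gripper": 0.45},
  {"slide": [0, 0, 0.0015], "turn": 0, "gripper": 0.45},
  {"slide": [0, 0, 0.0015], "turn": 0, "gripper": 0.45},
  {"slide": [0, 0, 0.0015], "turn": 0, "gripper": 0.45},
  {"slide": [0, 0, 0.0015], "turn": 0, "gripper": 0.45},
])

```text
time_s: 15.4
tcp_pos: [0.5332, 0.1225, 0.2017]
eef_rot: [-179.9, 0.0, -106.0]
contact_force: [-3.6, -0.3, 10.4]
gripper_width: 0.0396
gripper_force: 5.2
```

send_rows([
  {"slide": [0, 0, -0.02], "turn": 0, "gripper": 0.45},
  {"slide": [0, 0, -0.1], "turn": 0, "gripper": 0.45},
  {"slide": [0.0, 0, -0.3], "turn": 0, "gripper": 0.45},
  {"slide": [0.2, 0, -0.5], "turn": 0, "gripper": 0.45},
  {"slide": [0.4, 0, -0.5], "turn": 0, "gripper": 0.45},
])

```text
time_s: 15.82
tcp_pos: [0.5191, 0.0655, 0.2806]
eef_rot: [-179.6, 0.2, -105.8]
contact_force: [1.2, -1.2, 0.8]
gripper_width: 0.0392
gripper_force: 0.0
```

send_rows([
  {"slide": [0.2, 0, 0], "turn": 0, "gripper": 0.45},
  {"slide": [0.4, 0, 0], "turn": 0, "gripper": 0.45},
  {"slide": [0.6, 0, 0], "turn": 0, "gripper": 0.45},
  {"slide": [0.8, 0, 0], "turn": 0, "gripper": 0.45},
  {"slide": [1, 0, 0], "turn": 0, "gripper": 0.45},
])

```text
time_s: 16.23
tcp_pos: [0.4745, -0.0806, 0.2753]
eef_rot: [-180.0, 0.0, -106.0]
contact_force: [1.1, -1.1, -0.4]
gripper_width: 0.0396
gripper_force: 0.0
```

```bash
python3 -c "
from st import *
st(); cap('scene','s6.png'); cap('top','t6.png')
a=cv2.imread('pics/s6.png')[150:265,275:405]; b=cv2.imread('pics/t6.png')[180:295,230:360]
cv2.imwrite('pics/f6.png',cv2.resize(np.hstack([a,b]),None,fx=3,fy=3,interpolation=cv2.INTER_CUBIC))"
```

```text
t 16.23 rack mm [-187.     4.1  275.3] F [-0.8 -1.3 -0.4] rpy [-180.    0. -106.] w 0.04 j [ 14.   0. -18.  -0. -71. -30.]
```

View pics/f6.png

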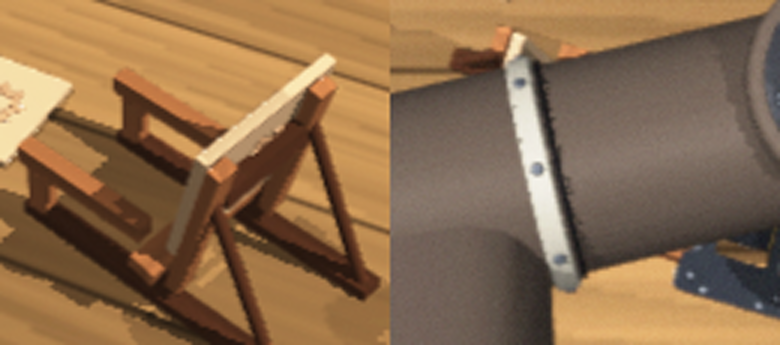

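```bash
python3 -c "
from plant import order
print(order.close_job())"
```

```text
the job is handed in; nothing more can be done
None
```

The plaque is standing on the ledge, leaning back on both uprights with the leaf side against them. I pressed its top edge with about 10 N, backed the arm clear and handed the job in at about 16 s. The highest force I read was about 23 N. Contact readings put the foot home to within about 1 mm, and it sat about 6 mm off-centre before the slide, not re-measured since.

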